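# Seat a setting block and wind the spring preload to the set index

### The arm

A 7-joint arm with a two-finger parallel gripper is mounted at the origin on a cart in front of the work surface, level with it; the furniture and walls round the work are solid. World frame = base frame: x ahead of the robot, y to its left, z up, the work surface at z = 0. Lengths are in m, angles in rad, forces in N, time in s.
With the tool pointing down it reaches from about 0.4 to 0.85 m from the base axis. Payload 10.4 kg.
Tool frame: the origin (TCP) lies midway between the tips of the shut fingers; the grasp point (between the pads) lies 19 mm behind it (manip.grasp_offset is the distance from the TCP to the grasp point, in m); z points along the fingers, y is the line along which they close (so a half turn about z gives the same grasp; the last joint's range is limited). The gripper opens to 85 mm and grips with 20 to 120 N. Pads are 22 mm wide; open, the fingers measure 114 mm over their backs; the gripper's body (76 mm by 85 mm) begins 54 mm behind the grasp point. The pads swing forward as they close: fully open they stand 13 mm farther back than shut.
Start: joints at [-1.274, 0.332, -0.065, 1.46, 0.022, 1.35, -0.088], TCP at [0.196, 0.593, 0.231] pointing down, gripper open.
Joint ranges: [-2.6, 2.6], [-0.5, 2.12], [-1.47, 1.34], [0.16, 2.42], [-1.27, 4.41], [0.06, 2.06], [-2.6, 2.6]. Speed limits (rad/s): [2.22, 2.22, 2.79, 2.79, 3.14, 3.14, 3.14].

### API

Orientations are given as a unit quaternion [x, y, z, w].
In Python, from workcell import manip gives the robot as it stands.
- The arm moves only by the tool jog_arm, called by a JSON object that holds its "api" and its "payload". Schema: {"type":"object","properties":{"plan":{"type":"array","items":{"type":"array","items":{"type":"array","items":{"type":"number"},"minItems":7,"maxItems":7},"minItems":1,"maxItems":20},"minItems":1,"maxItems":1},"grip_n":{"type":"number"},"only":{"type":"string"},"quiet":{"type":"boolean"},"lines":{"type":"string"}},"required":["plan"],"additionalProperties":false}. plan is a list that holds a single list of rows (three levels of brackets), with 1 to 20 rows, each of 7 numbers: a rotation vector rx, ry, rz in units of 0.25 rad, then dx, dy, dz in units of 100 mm, then the opening from 0.0 (shut) to 1.0 (fully open); each row is the pose to reach, as a shift and turn from the pose commanded when the call began, along the tool's axes at that moment; what a row does not reach only later rows make up. A row lasts 1/8 s, in which the tool goes at most 0.0625 m and 0.188 rad, less where a joint would pass 70% of its speed; a pose out of reach is approached as far as the arm can. The fingers move at their own pace and stop on an object; grip_n is the grip in N (left out, the last holds). Time passes only in rows, so rows that do not move let the fingers close. The tool returns the time, the measured TCP pose, the force, the opening and the grip force at its end. only (a regular expression) keeps the lines of the reply that match it, lines (a string "A,B") keeps lines A to B, and quiet returns only ok. Input that does not fit is refused with a message, and nothing moves.
- manip.get_obs(): the state, without advancing time (a new reading comes with each control period).
- manip.camera(name): name is "scene" or "side" or "wrist"; returns the picture (384x512x3 uint8, blue, green, red); there is no depth.
- manip.calibration(name): a dict with "fx", "fy", "cx", "cy" (pixels), "world_from_camera" (4x4, takes a point from camera to world coordinates); the wrist camera has in their place "tool_from_camera" (4x4, takes a point from camera to tool coordinates, whose origin is the TCP and whose axes are the flange's). Camera axes: x right, y up, looking along -z (the intrinsics and any distortion apply to the point x, -y, -z); pixel columns grow to the right and rows downward; lengths in m; the calibration is good to about 2 mm. A picture is of the moment at which its call begins: read the wrist's pose just before it. calibration takes no time and is no camera call.
- manip.hand_in(): hands the job in; it is judged then, once.
The state is a dict: "clock": time; "joint_pos": joint angles; "joint_velocities": joint speeds; "tau": joint torques, N m; "position": TCP position; "ee_rot": TCP orientation; "ft_force": force on the tool from outside, world axes, zero at the start; "torque": the same for the moment, N m; "grip_width": opening from 0.0 (shut) to 1.0 (fully open); "grasp_force": force on a finger pad.
Only numpy, scipy, OpenCV 4.12 (cv2) and the standard library are available. Lean on these libraries where they do the work, as an engineer would, in place of code of your own. Each camera call takes 0.05 s, during which the arm holds its last target. There are 200 camera calls.

### The job

Press the loose pale stepped setting block, lying flat, fully home into the rectangular recess of the preload fixture. Then turn the fixture's black bar knob clockwise, so that its ram presses the sprung pad against the block, until the tip of the pointer on the ram's dial stands between the two lugs of the set index. Leave the index where it is set, and let go of everything at the end.

Things in the scene. Friction and masses are not known exactly. Their poses are not given: they have to be found in the camera images.
- fixture: Preload fixture fixed on the bench: aluminium plate 130 (x) x 270 (y) x 18 mm. Origin: centre of its underside; z up; y runs from the knob end (-y) to the recess end (+y). A steel anvil 40 mm wide, 24 mm high stands behind the recess (y = 104 to 120 mm). The grey gear housing under the knob is 66 x 66 mm, its top 44 mm above the bench.
- nest (a point): Centre of the dark floor of the recess, at (-10, 71.5, 8) mm in the fixture's frame, same axes. The recess is 34 mm (x) x 64 mm (y), 10 mm deep, its mouth level with the plate's top.
- block: Loose pale setting block, 30 (x) x 60 (y) x 24 mm, about 0.12 kg, on the bench right of the fixture. Origin: centre of its underside. The corner at +x, -y is cut away over the full height (15 mm in x, 20 mm in y): grip across the 30 mm width near y = +5 mm. Goes in either way round, same side up; 2 mm play each side. Home, it stands 14 mm above the plate: grip it at most 12 mm down from its top.
- knob_grip (a point): Point on the knob's vertical axis at the height to grip: 81 mm above the bench, at (0, -93) mm in the fixture's frame. Turns with the knob, x along the grip bar. The bar is 61 mm long, 14 mm thick, its top 7 mm above this point; it stands on a disc of 64 mm diameter whose top is 23 mm below this point.
- knob (a joint): Knob angle, rad, grows clockwise seen from above, 0 to 3.1; bar along the fixture's x at 0. Starts at 0 to 0.6. Each rad drives the ram 8 mm to +y. Friction (0.09 N m) holds it where it is left; it can be turned back. With the block home, the pad has pushed it against the far end at about 1.44 rad; from there the pointer moves 0.4 rad per rad of knob.
- pad_face (a point): Centre of the front face of the sprung rubber pad (24 mm wide, 14 mm high) on the ram's nose, 28 mm above the bench. At the start it stands 2 to 8 mm short of the recess's -y end. It rides with the ram and is pressed back into it by the block.
- pointer (a joint): Deflection of the pointer, rad, 0 at rest, up to 0.67 as the pad (spring 300 N/m, up to 5 N) is pressed back. It turns clockwise seen from above, on a pivot on the ram; at 0 it points 0.3 rad to the +y side of the fixture's +x.
- index (a joint): Angle of the set index, rad, clockwise (seen from above) from the fixture's +x, on the pointer's pivot. -0.03 to 0.2, different every time; held by friction, not to be moved. The pointer is centred between the lugs when pointer = 0.3 + index.
- pointer_tip (a point): Tip of the thin black pointer, 78 mm from its pivot, 51 mm above the bench, 3 mm wide. It swings towards the fixture's -y as the preload grows. Below it a white dial plate, 118 (x) x 64 mm (y), rides on the ram (y = -36 to +28 mm of the fixture with the ram back).
- index_mark (a point): Point on the centre line of the set index at the radius and height of the pointer's tip. The index is a flat steel arm that ends, just beyond the pointer's tip, in two upright lugs with a clear gap of 16 mm, each 6 mm wide, 14 mm long, tops 59 mm above the bench; they ride with the ram.

How it is judged:
By the outcome, as a careful person would: the job done as asked, in the order asked, and still so for the second after the job is handed in, with the robot touching nothing.
It also fails if it takes over 64 s, if anything falls off the work surface, if the arm or the gripper's body presses on something with over 40 N, if the wrist force passes 120 N, or if a joint passes its speed limit or range.

## Working session

There is one attempt and no reset: what is moved stays moved. The work goes in short steps, Python scripts to look and compute and a tool call to move; the robot and the scene stay as the last step left them, time stands still between calls to the robot, and variables do not carry over. Pictures are saved under pics/ and viewed, at most 10 in all, crops included, and the job is handed in when it is done.

```bash
ls; mkdir -p pics; python3 - <<'E'
from workcell import manip
import cv2, numpy as np
o=manip.get_obs(); print(o['clock'],o['position'],o['ee_rot'],o['grip_width'],manip.grasp_offset)
a=manip.camera('scene');b=manip.camera('side');w=manip.camera('wrist')
for n,i in zip(('scene','side','wrist'),(a,b,w)):
    cv2.imwrite(f'pics/{n}0.png',i)
    c=manip.calibration(n); print(n,{k:(np.round(v,3).tolist()) for k,v in c.items()})
E
```

```text
pics
workcell.py
0.0 [0.19633877 0.59294549 0.23051551] [ 1.59214796e-01  9.87243706e-01 -7.09447239e-04 -1.04977984e-04] 0.999740771896027 0.0187
scene {'fx': 424.204, 'fy': 424.204, 'cx': 255.11, 'cy': 192.522, 'world_from_camera': [[-0.299, 0.762, -0.574, -0.104], [-0.954, -0.233, 0.187, 0.089], [0.008, 0.604, 0.797, 0.932], [0.0, 0.0, 0.0, 1.0]]}
side {'fx': 492.524, 'fy': 492.524, 'cx': 259.493, 'cy': 191.068, 'world_from_camera': [[-0.133, 0.817, -0.562, -0.153], [-0.991, -0.108, 0.076, -0.007], [0.002, 0.567, 0.824, 1.048], [0.0, 0.0, 0.0, 1.0]]}
wrist {'fx': 320.834, 'fy': 320.834, 'cx': 250.464, 'cy': 185.892, 'tool_from_camera': [[-0.001, 0.951, 0.31, 0.08], [1.0, 0.001, 0.0, 0.0], [0.0, 0.31, -0.951, -0.143], [0.0, 0.0, 0.0, 1.0]]}
```

View pics/scene0.png

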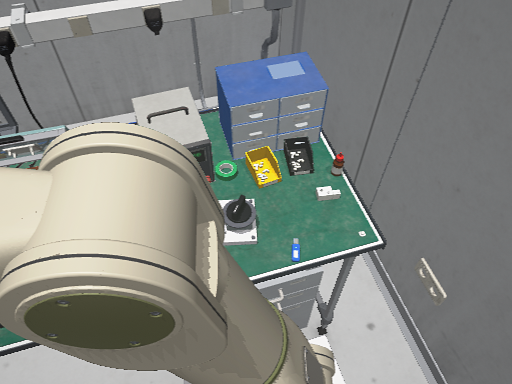

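View pics/side0.png

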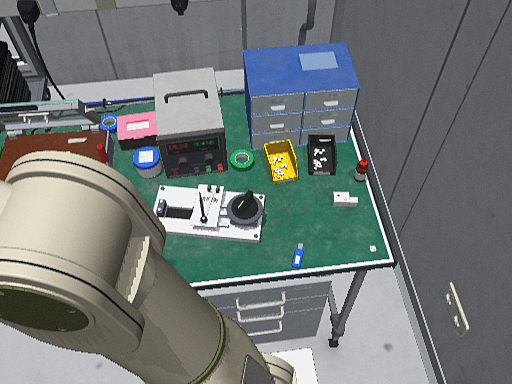

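The side view shows the whole fixture: recess near (178,211), dial and index lugs near (208,190), knob (245,208). The block is at (345,199). In the scene view the arm hides part of the fixture.

```bash
cat > h.py <<'E'
from workcell import manip
import cv2, numpy as np
from scipy.spatial.transform import Rotation as R
def wfc(n,o=None):
    c=manip.calibration(n)
    if n!='wrist': return c,np.array(c['world_from_camera'])
    T=np.eye(4);T[:3,:3]=R.from_quat(o['ee_rot']).as_matrix();T[:3,3]=o['position']
    return c,T@np.array(c['tool_from_camera'])
def ray(n,uv,o=None):
    c,T=wfc(n,o); u,v=uv
    d=T[:3,:3]@np.array([(u-c['cx'])/c['fx'],-(v-c['cy'])/c['fy'],-1.]); return T[:3,3],d
def plane(n,uv,z,o=None):
    p,d=ray(n,uv,o); return p+d*(z-p[2])/d[2]
def proj(n,P,o=None):
    c,T=wfc(n,o); q=np.linalg.inv(T)@np.append(P,1); return np.array([c['cx']+c['fx']*q[0]/-q[2],c['cy']-c['fy']*q[1]/-q[2]])
def tri(rays):
    A=0;b=0
    for p,d in rays:
        d=d/np.linalg.norm(d);M=np.eye(3)-np.outer(d,d);A=A+M;b=b+M@p
    return np.linalg.solve(A,b)
def snap(name,cam='wrist'):
    o=manip.get_obs(); i=manip.camera(cam); cv2.imwrite(f'pics/{name}.png',i); np.savez(f'pics/{name}.npz',p=o['position'],q=o['ee_rot']); return o,i
def load(name):
    d=np.load(f'pics/{name}.npz'); return {'position':d['p'],'ee_rot':d['q']},cv2.imread(f'pics/{name}.png')
def tool(o,P): # world displacement of TCP -> tool axes
    return R.from_quat(o['ee_rot']).inv().apply(np.array(P)-o['position'])
E
python3 - <<'E'
from h import *
i=cv2.imread('pics/side0.png'); cv2.imwrite('pics/side0c.png',cv2.resize(i[165:280,145:385],(720,345),interpolation=cv2.INTER_CUBIC))
for n,uv in dict(block=(345,199),knob=(245,208),recess=(178,211)).items(): print(n,plane('side',uv,.02))
o=manip.get_obs(); print(R.from_quat(o['ee_rot']).as_matrix().round(3))
E
```

```text
block [ 0.49602843 -0.31201572  0.02      ]
knob [ 0.50241632 -0.06047198  0.02      ]
recess [0.51541672 0.10417693 0.02      ]
[[-0.949  0.314 -0.   ]
 [ 0.314  0.949 -0.001]
 [-0.    -0.001 -1.   ]]
```
View pics/side0c.png

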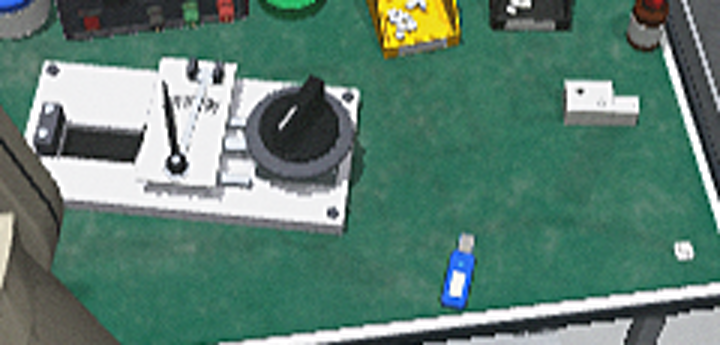

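Units first: shifts go in units of 100 mm and turns go in units of 0.25 rad. So -0.374 m is -3.74, -0.07 m is -0.7, -0.32 rad is -1.28.

{"api": "jog_arm", "payload": {"plan": [[[0,0,-1.28,-3.74,-4.17,-0.7,1],[0,0,-1.28,-3.74,-4.17,-0.7,1],[0,0,-1.28,-3.74,-4.17,-0.7,1],[0,0,-1.28,-3.74,-4.17,-0.7,1],[0,0,-1.28,-3.74,-4.17,-0.7,1],[0,0,-1.28,-3.74,-4.17,-0.7,1],[0,0,-1.28,-3.74,-4.17,-0.7,1],[0,0,-1.28,-3.74,-4.17,-0.7,1],[0,0,-1.28,-3.74,-4.17,-0.7,1],[0,0,-1.28,-3.74,-4.17,-0.7,1],[0,0,-1.28,-3.74,-4.17,-0.7,1],[0,0,-1.28,-3.74,-4.17,-0.7,1]]]}}

```text
clock: 1.65
position: [0.4199, 0.0811, 0.301]
ee_rot: [-0.001, 1.0, -0.0, -0.0]
ft_force: [-0.0, -0.2, -0.3]
grip_width: 0.996
grasp_force: 0.0
```

```bash
python3 -c "
from h import *
o,i=snap('A'); print(o['clock'],o['position'],R.from_quat(o['ee_rot']).as_matrix().round(3))"
```

```text
1.65 [0.41990689 0.08114903 0.30101588] [[-1.    -0.003 -0.001]
 [-0.003  1.    -0.   ]
 [ 0.001 -0.    -1.   ]]
```

View pics/A.png

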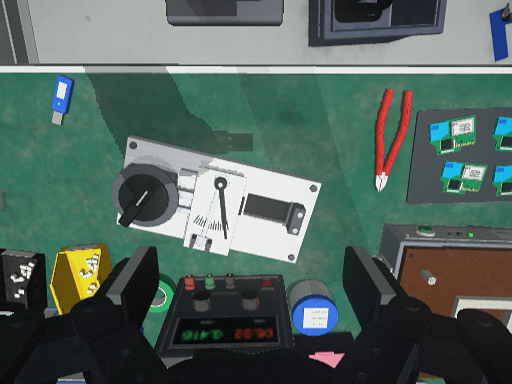

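The wrist view shows the whole fixture: knob (146,192), dial pivot (221,184), lugs (203,242), recess (267,207). The four screw corners are visible too.

{"api": "jog_arm", "payload": {"plan": [[[0,0,0,0,-2,0,1],[0,0,0,0,-2,0,1],[0,0,0,0,-2,0,1],[0,0,0,0,-2,0,1],[0,0,0,0,-2,0,1]]]}}

```text
clock: 2.33
position: [0.4205, -0.1195, 0.3012]
ee_rot: [-0.0, 1.0, 0.0, -0.0]
ft_force: [0.6, -0.1, -0.7]
grip_width: 1.0
grasp_force: 0.0
```

```bash
python3 -c "
from h import *
o,i=snap('B'); print(o['clock'],o['position'])"
```

```text
2.325 [ 0.42054127 -0.11946375  0.30120878]
```

To row units: -0.2 m is -2, 0.04 m is 0.4.

{"api": "jog_arm", "payload": {"plan": [[[0,0,0,0.4,-2,0,1],[0,0,0,0.4,-2,0,1],[0,0,0,0.4,-2,0,1],[0,0,0,0.4,-2,0,1],[0,0,0,0.4,-2,0,1]]]}}

```text
clock: 3.0
position: [0.3812, -0.3192, 0.301]
ee_rot: [-0.0, 1.0, -0.0, -0.001]
ft_force: [-0.3, -0.1, -1.1]
grip_width: 0.999
grasp_force: 0.0
```

```bash
python3 - <<'E'
from h import *
o,i=snap('C'); print(o['clock'],o['position'])
b=load('B')[1]
cv2.imwrite('pics/BC.png',np.vstack([b[60:340],i[60:340]]))
E
```

```text
3.0 [ 0.38119364 -0.31920166  0.30097481]
```

View pics/BC.png

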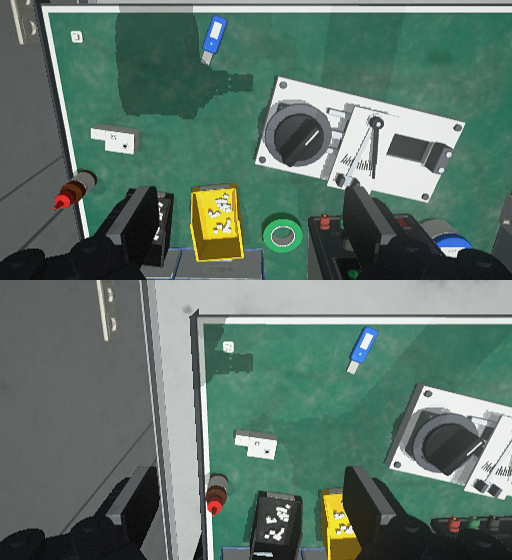

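```bash
python3 - <<'E'
from h import *
def blk(n,x0,y0,x1,y1,th):
    o,i=load(n); g=cv2.cvtColor(i,cv2.COLOR_BGR2HSV); m=((g[...,1]<60)&(g[...,2]>th)).astype(np.uint8)
    k=np.zeros_like(m);k[y0:y1,x0:x1]=m[y0:y1,x0:x1]
    c=max(cv2.findContours(k,0,cv2.CHAIN_APPROX_NONE)[0],key=cv2.contourArea)
    print(n,th,cv2.contourArea(c),cv2.approxPolyDP(c,1.8,True)[:,0].tolist())
    return c
for th in (110,170,200): blk('B',80,170,150,230,th);blk('C',225,195,290,250,th)
o,A=load('A');o,B=load('B');o,C=load('C')
f=lambda i,x0,y0,x1,y1,s: cv2.resize(i[y0:y1,x0:x1],None,fx=s,fy=s,interpolation=cv2.INTER_CUBIC)
top=np.hstack([f(B,80,175,150,225,5),f(C,222,200,292,250,5)]) #700x250
bot=np.hstack([f(A,110,130,330,270,3.1818182)])[:345,:700] 
cv2.imwrite('pics/crops.png',np.vstack([top,bot]))
E
```

```text
B 110 728.0 [[91, 188], [91, 198], [104, 200], [105, 210], [133, 213], [133, 194], [136, 191], [124, 193], [129, 188], [122, 189], [122, 192], [117, 192], [116, 188], [110, 188], [114, 191], [95, 189], [97, 186], [95, 185]]
C 110 849.5 [[236, 209], [234, 223], [247, 226], [248, 236], [273, 239], [276, 225], [274, 214], [267, 215], [261, 212], [260, 214]]
B 170 669.0 [[91, 188], [91, 198], [103, 199], [106, 210], [133, 212], [133, 194]]
C 170 630.0 [[236, 215], [235, 224], [246, 225], [248, 236], [273, 239], [275, 220]]
B 200 642.5 [[91, 188], [91, 197], [104, 199], [105, 209], [132, 213], [133, 194], [105, 192]]
C 200 598.5 [[236, 215], [235, 224], [247, 225], [247, 235], [273, 239], [276, 221]]
```

View pics/crops.png

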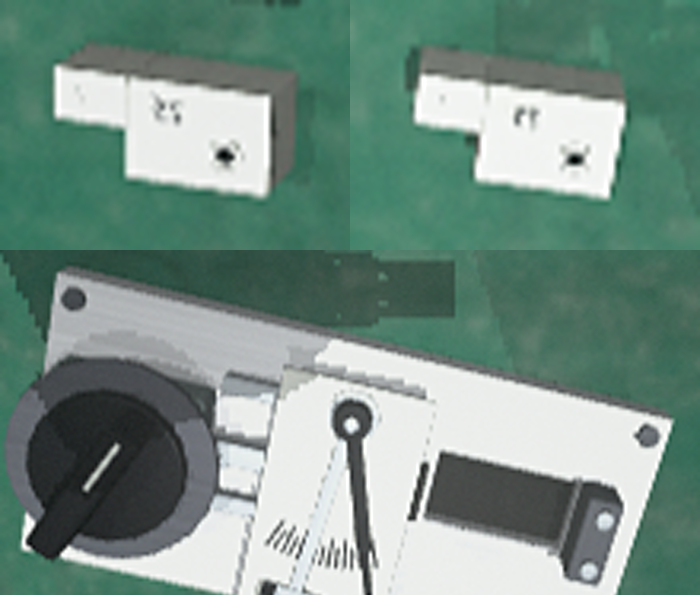

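Crop: the block's top face is sharp in both views, with the cut corner at the world +x, −y side. The plate screws, recess and bar knob are clear in A.

```bash
cat > m.py <<'E'
from h import *
V={n:load(n) for n in 'ABC'}
def rect(n,win,th=170):
    o,i=V[n]; x0,y0,x1,y1=win; g=cv2.cvtColor(i,cv2.COLOR_BGR2HSV); k=np.zeros(g.shape[:2],np.uint8)
    k[y0:y1,x0:x1]=((g[...,1]<60)&(g[...,2]>th))[y0:y1,x0:x1]
    c=max(cv2.findContours(k,0,cv2.CHAIN_APPROX_NONE)[0],key=cv2.contourArea)
    p=cv2.boxPoints(cv2.minAreaRect(c)); p=p[np.argsort(np.arctan2(*(p-p.mean(0)).T[::-1]))]
    return p+(p-p.mean(0))/np.linalg.norm(p-p.mean(0),axis=1)[:,None]*.6
rb=rect('B',(80,170,150,230)); rc=rect('C',(225,195,290,250))
P=[tri([ray('B',b,V['B'][0]),ray('C',c,V['C'][0])]) for b,c in zip(rb,rc)]
print('block corners\n',np.round(P,4),'\ncentre',np.mean(P,0))
for n,r in (('B',rb),('C',rc)):
    q=np.array([plane(n,u,.024,V[n][0]) for u in r]); e=q[1]-q[0]; f=q[2]-q[1]
    print(n,'ctr',q.mean(0).round(4),'sides',np.linalg.norm(e),np.linalg.norm(f),'yaw y axis',np.degrees(np.arctan2(e[0],e[1])),np.degrees(np.arctan2(-f[1],f[0])))
def dark(n,uv,r=6):
    u,v=map(int,uv); g=cv2.cvtColor(V[n][1],cv2.COLOR_BGR2GRAY)[v-r:v+r+1,u-r:u+r+1].astype(float)
    w=np.clip(np.median(g)*.75-g,0,None); yy,xx=np.mgrid[-r:r+1,-r:r+1]
    return np.array([u+(w*xx).sum()/w.sum(),v+(w*yy).sum()/w.sum()])
sA=[dark('A',p) for p in ((133,145),(314,188),(292,258),(124,222))]; sB=[dark('B',p) for p in ((283,147),(457,187),(427,257),(262,220))]
print(np.round(sA,1).tolist(),np.round(sB,1).tolist())
S=[tri([ray('A',a,V['A'][0]),ray('B',b,V['B'][0])]) for a,b in zip(sA,sB)]
print('screws\n',np.round(S,4),np.mean(S,0))
for n,s in (('A',sA),('B',sB)):
    q=np.array([plane(n,u,.018,V[n][0]) for u in s]); print(n,q.round(4).tolist(),q.mean(0))
E
python3 m.py; python3 -c "
from h import *
print(manip.get_obs()['joint_pos'])"
```

```text
[-0.4525193  -0.04612717  1.04663825  1.71950172  0.04060939  1.44624894
  2.16178539]Traceback (most recent call last):
  File "m.py", line 10, in <module>
    P=[tri([ray('B',b,V['B'][0]),ray('C',c,V['C'][0])]) for b,c in zip(rb,rc)]
            ~~~^^^^^^^^^^^^^^^^^
  File "h.py", line 10, in ray
    c,T=wfc(n,o); u,v=uv
        ~~~^^^^^
  File "h.py", line 5, in wfc
    c=manip.calibration(n)
ValueError: cameras: scene, side, wrist
```

```bash
sed -i "s/c=manip.calibration(n)/n='wrist' if len(n)==1 else n; c=manip.calibration(n)/" h.py; python3 m.py
```

```text
block corners
 [[ 0.4802 -0.3408  0.022 ]
 [ 0.4914 -0.2801  0.0183]
 [ 0.5187 -0.2843  0.027 ]
 [ 0.5072 -0.345   0.0306]] 
centre [ 0.49938537 -0.31253151  0.02447059]
B ctr [ 0.4995 -0.3129  0.024 ] sides 0.06260778514169611 0.031322892872704435 yaw y axis 8.810187326126986 13.809511250387471
C ctr [ 0.5    -0.3127  0.024 ] sides 0.060831664554715593 0.03201808820595658 yaw y axis 9.071691607240371 6.245189894508586
[[132.8, 144.9], [315.0, 188.7], [291.8, 259.1], [121.5, 220.6]] [[282.6, 144.8], [458.1, 187.8], [422.8, 255.5], [260.8, 220.6]]
screws
 [[ 0.421  -0.076   0.0189]
 [ 0.4825  0.1721  0.0177]
 [ 0.596   0.1449  0.0115]
 [ 0.531  -0.1041  0.0201]] [0.50763735 0.03421887 0.01705888]
A [[0.421, -0.0763, 0.018], [0.4826, 0.172, 0.018], [0.5946, 0.1442, 0.018], [0.5316, -0.105, 0.018]] [0.50746318 0.03372088 0.018     ]
B [[0.4213, -0.0759, 0.018], [0.4823, 0.1718, 0.018], [0.5897, 0.1402, 0.018], [0.5323, -0.1041, 0.018]] [0.50640386 0.03303422 0.018     ]
```

To row units: -0.119 m is -1.19, 0.0114 m is 0.114, -1.414 rad is -5.656.

{"api": "jog_arm", "payload": {"plan": [[[0,0,-5.656,-1.19,0.114,1.7,1],[0,0,-5.656,-1.19,0.114,1.7,1],[0,0,-5.656,-1.19,0.114,1.7,1],[0,0,-5.656,-1.19,0.114,1.7,1],[0,0,-5.656,-1.19,0.114,1.7,1],[0,0,-5.656,-1.19,0.114,1.7,1],[0,0,-5.656,-1.19,0.114,1.7,1],[0,0,-5.656,-1.19,0.114,1.7,1],[0,0,-5.656,-1.19,0.114,1.7,1],[0,0,-5.656,-1.19,0.114,1.7,1]]]}}

```text
clock: 4.3
position: [0.4941, -0.2962, 0.1139]
ee_rot: [-0.473, 0.88, 0.017, -0.05]
ft_force: [0.5, 1.5, -4.1]
grip_width: 0.997
grasp_force: 0.0
```

```bash
python3 - <<'E'
from h import *
o,i=snap('D'); print(o['clock'],o['joint_pos'].round(2)); Rm=R.from_quat(o['ee_rot']).as_matrix(); print(Rm.round(3))
y=np.array([.156,.988,0]);x=np.array([.988,-.156,0]);c=np.array([.4997,-.3128,.024])
for a,b in ((-15,-30),(0,-30),(0,-10),(15,-10),(15,30),(-15,30)):
    u=proj('wrist',c+a*1e-3*x+b*1e-3*y,o); cv2.circle(i,tuple(int(round(v)) for v in u),2,(0,0,255),-1)
cv2.imwrite('pics/Dm.png',i)
print(tool(o,[.5003,-.3078,.012]))
E
```

```text
4.3 [ 1.21  0.61 -1.06  1.62  0.58  1.34  2.6 ]
[[-0.549 -0.83  -0.103]
 [-0.833  0.553 -0.018]
 [ 0.072  0.076 -0.995]]
[-0.00100544 -0.01930304  0.10088701]
```

View pics/Dm.png

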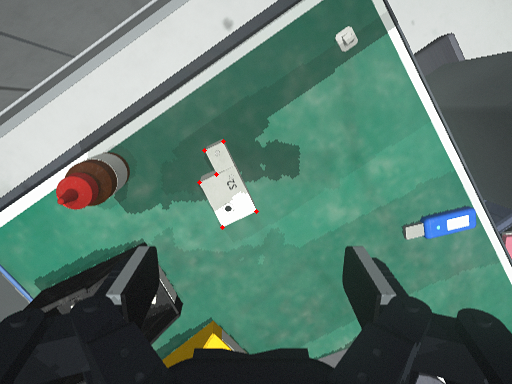

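The red points sit on the block's corners, so the block position is confirmed. The last joint hit its limit, so I'll turn the other way.

```bash
cat > rel.py <<'E'
from h import *
import sys
# usage: x y z  toolY_deg -> row
def row(p,deg):
    o=manip.get_obs(); Rc=R.from_quat(o['ee_rot']); a=np.radians(deg); y=np.array([np.cos(a),np.sin(a),0]); z=np.array([0,0,-1.])
    Rt=R.from_matrix(np.column_stack([np.cross(y,z),y,z]))
    return np.round(np.r_[(Rc.inv()*Rt).as_rotvec(),tool(o,p)],4)
if __name__=='__main__':
    a=list(map(float,sys.argv[1:])); print(row(a[:3],a[3]))
E
python3 rel.py .5003 -.3078 .2 -9
```

```text
[-0.0685 -0.123   2.7161  0.0133 -0.0042 -0.0856]
```

{"api": "jog_arm", "payload": {"plan": [[[-0.272,-0.492,10.864,0.13,-0.04,-0.85,1],[-0.272,-0.492,10.864,0.13,-0.04,-0.85,1],[-0.272,-0.492,10.864,0.13,-0.04,-0.85,1],[-0.272,-0.492,10.864,0.13,-0.04,-0.85,1],[-0.272,-0.492,10.864,0.13,-0.04,-0.85,1],[-0.272,-0.492,10.864,0.13,-0.04,-0.85,1],[-0.272,-0.492,10.864,0.13,-0.04,-0.85,1],[-0.272,-0.492,10.864,0.13,-0.04,-0.85,1],[-0.272,-0.492,10.864,0.13,-0.04,-0.85,1],[-0.272,-0.492,10.864,0.13,-0.04,-0.85,1],[-0.272,-0.492,10.864,0.13,-0.04,-0.85,1],[-0.272,-0.492,10.864,0.13,-0.04,-0.85,1],[-0.272,-0.492,10.864,0.13,-0.04,-0.85,1],[-0.272,-0.492,10.864,0.13,-0.04,-0.85,1],[-0.272,-0.492,10.864,0.13,-0.04,-0.85,1],[-0.272,-0.492,10.864,0.13,-0.04,-0.85,1],[-0.272,-0.492,10.864,0.13,-0.04,-0.85,1]]]}}

```text
clock: 6.48
position: [0.4984, -0.3098, 0.1982]
ee_rot: [0.763, 0.646, -0.003, 0.0]
ft_force: [0.5, 0.1, -0.1]
grip_width: 1.004
grasp_force: 0.0
```

```bash
python3 -c "
from h import *
print(manip.get_obs()['joint_pos'].round(2))"; python3 rel.py .5003 -.3078 .05 -9;python3 rel.py .5003 -.3078 .012 -9
```

```text
[ 0.99  0.34 -0.63  1.58  0.21  1.29  0.16]
[-0.0038  0.0051 -0.0093  0.0031  0.0021  0.1482]
[-0.0038  0.0051 -0.0093  0.0033  0.0022  0.1862]
```

{"api": "jog_arm", "payload": {"plan": [[[-0.012,0.016,-0.036,0.03,0.02,0.6,0.6],[-0.012,0.016,-0.036,0.03,0.02,1.1,0.6],[-0.012,0.016,-0.036,0.03,0.02,1.5,0.6],[-0.012,0.016,-0.036,0.03,0.02,1.75,0.6],[-0.012,0.016,-0.036,0.03,0.02,1.86,0.6],[-0.012,0.016,-0.036,0.03,0.02,1.86,0.6]]]}}

```text
clock: 7.22
position: [0.4994, -0.3089, 0.0117]
ee_rot: [0.761, 0.648, -0.001, -0.001]
ft_force: [-0.8, 1.3, 0.1]
grip_width: 0.597
grasp_force: 0.0
```

```bash
python3 rel.py .5003 -.3078 .012 -9
```

```text
[-0.0018  0.0006 -0.0027  0.0012  0.0007 -0.0003]
```

Close on it with a moderate grip, then lift.

{"api": "jog_arm", "payload": {"plan": [[[0,0,0,0,0,0,0],[0,0,0,0,0,0,0],[0,0,0,0,0,0,0],[0,0,0,0,0,0,0],[0,0,0,0,0,-0.1,0],[0,0,0,0,0,-0.5,0],[0,0,0,0,0,-1,0],[0,0,0,0,0,-1,0]]], "grip_n": 50}}

```text
clock: 8.22
position: [0.5018, -0.31, 0.1166]
ee_rot: [0.761, 0.648, 0.0, 0.003]
ft_force: [0.1, 0.4, -0.9]
grip_width: 0.331
grasp_force: 49.7
```

```bash
python3 - <<'E'
from h import *
O=np.array([.5075,.0337,0]);a=np.radians(14.1);f=np.array([np.sin(a),np.cos(a),0]);e=np.array([np.cos(a),-np.sin(a),0])
def fx(p): return np.round(((p-O)@np.c_[e,f])*1e3,1)
for n in 'AB':
    o,i=load(n); g=cv2.cvtColor(i,cv2.COLOR_BGR2GRAY)
    # brightness profiles across the recess at z=18: along y at x=-18, along x at y=60
    for lab,pts in (('y@x-20',[(-20,y) for y in np.arange(30,60,1.5)]),('x@y65',[(x,65) for x in np.arange(-36,16,1.5)]),('x@y50',[(x,50) for x in np.arange(-36,16,1.5)])):
        uv=np.array([proj('wrist',O+x*1e-3*e+y*1e-3*f+[0,0,.018],o) for x,y in pts],np.float32)
        v=cv2.remap(g,uv[:,:1],uv[:,1:],cv2.INTER_LINEAR).ravel().astype(int)
        k=0 if lab[0]=='x' else 1
        print(n,lab,[(float(p[k]),int(q)) for p,q in zip(pts,v)])
E
python3 rel.py .5161 .1092 .116 -14.1
```

```text
A y@x-20 [(30.0, 190), (31.5, 83), (33.0, 81), (34.5, 186), (36.0, 246), (37.5, 130), (39.0, 69), (40.5, 75), (42.0, 75), (43.5, 76), (45.0, 75), (46.5, 75), (48.0, 76), (49.5, 77), (51.0, 75), (52.5, 74), (54.0, 73), (55.5, 74), (57.0, 76), (58.5, 74)]
A x@y65 [(-36.0, 237), (-34.5, 237), (-33.0, 237), (-31.5, 239), (-30.0, 222), (-28.5, 141), (-27.0, 67), (-25.5, 71), (-24.0, 74), (-22.5, 73), (-21.0, 73), (-19.5, 74), (-18.0, 74), (-16.5, 73), (-15.0, 73), (-13.5, 74), (-12.0, 75), (-10.5, 74), (-9.0, 74), (-7.5, 74), (-6.0, 74), (-4.5, 73), (-3.0, 73), (-1.5, 71), (0.0, 75), (1.5, 95), (3.0, 113), (4.5, 146), (6.0, 217), (7.5, 236), (9.0, 237), (10.5, 237), (12.0, 236), (13.5, 235), (15.0, 236)]
A x@y50 [(-36.0, 237), (-34.5, 237), (-33.0, 237), (-31.5, 240), (-30.0, 223), (-28.5, 135), (-27.0, 77), (-25.5, 72), (-24.0, 74), (-22.5, 74), (-21.0, 76), (-19.5, 76), (-18.0, 75), (-16.5, 74), (-15.0, 74), (-13.5, 74), (-12.0, 75), (-10.5, 75), (-9.0, 73), (-7.5, 75), (-6.0, 73), (-4.5, 74), (-3.0, 73), (-1.5, 73), (0.0, 73), (1.5, 94), (3.0, 104), (4.5, 146), (6.0, 206), (7.5, 234), 
[... 582 characters left out ...]
), (-7.5, 73), (-6.0, 76), (-4.5, 75), (-3.0, 75), (-1.5, 74), (0.0, 74), (1.5, 84), (3.0, 97), (4.5, 140), (6.0, 216), (7.5, 237), (9.0, 235), (10.5, 236), (12.0, 236), (13.5, 235), (15.0, 235)]
B x@y50 [(-36.0, 235), (-34.5, 235), (-33.0, 235), (-31.5, 237), (-30.0, 232), (-28.5, 167), (-27.0, 75), (-25.5, 75), (-24.0, 75), (-22.5, 74), (-21.0, 75), (-19.5, 75), (-18.0, 76), (-16.5, 76), (-15.0, 74), (-13.5, 76), (-12.0, 76), (-10.5, 76), (-9.0, 76), (-7.5, 76), (-6.0, 76), (-4.5, 75), (-3.0, 75), (-1.5, 76), (0.0, 75), (1.5, 78), (3.0, 109), (4.5, 140), (6.0, 215), (7.5, 235), (9.0, 237), (10.5, 236), (12.0, 236), (13.5, 236), (15.0, 236)]
[ 0.0054  0.004   0.0858  0.4161 -0.0528 -0.0014]
```

```bash
python3 - <<'E'
from h import *
O=np.array([.5075,.0337,0]);a=np.radians(14.1);f=np.array([np.sin(a),np.cos(a),0]);e=np.array([np.cos(a),-np.sin(a),0])
def prof(n,pts,k):
    o,i=load(n); uv=np.array([proj('wrist',O+x*1e-3*e+y*1e-3*f+[0,0,.018],o) for x,y in pts],np.float32)
    v=cv2.remap(i,uv[:,:1],uv[:,1:],cv2.INTER_LINEAR).reshape(-1,3).astype(int)[:,2]
    print(n,[(float(p[k]),int(q)) for p,q in zip(pts,v)])
for n in 'AB':
    for y in (-20,60,100): print('-x edge y',y); prof(n,[(x,y) for x in np.arange(-72,-58,1)],0)
    for y in (60,90): print('+x edge y',y); prof(n,[(x,y) for x in np.arange(58,72,1)],0)
    print('+y edge'); prof(n,[(-40,y) for y in np.arange(128,143,1)],1);
    print('-y edge'); prof(n,[(-50,y) for y in np.arange(-142,-128,1)],1)
E
```

```text
-x edge y -20
A [(-72.0, 60), (-71.0, 70), (-70.0, 97), (-69.0, 107), (-68.0, 115), (-67.0, 130), (-66.0, 182), (-65.0, 215), (-64.0, 232), (-63.0, 236), (-62.0, 237), (-61.0, 235), (-60.0, 235), (-59.0, 236)]
-x edge y 60
A [(-72.0, 79), (-71.0, 89), (-70.0, 104), (-69.0, 106), (-68.0, 121), (-67.0, 181), (-66.0, 218), (-65.0, 237), (-64.0, 236), (-63.0, 236), (-62.0, 236), (-61.0, 235), (-60.0, 235), (-59.0, 235)]
-x edge y 100
A [(-72.0, 68), (-71.0, 81), (-70.0, 93), (-69.0, 96), (-68.0, 106), (-67.0, 183), (-66.0, 225), (-65.0, 237), (-64.0, 236), (-63.0, 235), (-62.0, 235), (-61.0, 235), (-60.0, 235), (-59.0, 234)]
+x edge y 60
A [(58.0, 236), (59.0, 236), (60.0, 237), (61.0, 239), (62.0, 234), (63.0, 214), (64.0, 156), (65.0, 110), (66.0, 84), (67.0, 80), (68.0, 82), (69.0, 82), (70.0, 81), (71.0, 80)]
+x edge y 90
A [(58.0, 235), (59.0, 235), (60.0, 237), (61.0, 237), (62.0, 233), (63.0, 192), (64.0, 138), (65.0, 95), (66.0, 67), (67.0, 70), (68.0, 72), (69.0, 74), (70.0, 74), (71.0, 72)]
+y edge
A [(128.0, 234), (129.0, 234), (130.0, 235), (131.0, 238), (132.0, 235), (133.0,
[... 1076 characters left out ...]
0, 104), (66.0, 78), (67.0, 81), (68.0, 80), (69.0, 79), (70.0, 78), (71.0, 78)]
+x edge y 90
B [(58.0, 233), (59.0, 233), (60.0, 234), (61.0, 238), (62.0, 225), (63.0, 189), (64.0, 136), (65.0, 71), (66.0, 68), (67.0, 72), (68.0, 73), (69.0, 74), (70.0, 74), (71.0, 74)]
+y edge
B [(128.0, 231), (129.0, 231), (130.0, 232), (131.0, 235), (132.0, 219), (133.0, 154), (134.0, 97), (135.0, 68), (136.0, 70), (137.0, 71), (138.0, 71), (139.0, 70), (140.0, 70), (141.0, 70), (142.0, 67)]
-y edge
B [(-142.0, 69), (-141.0, 63), (-140.0, 51), (-139.0, 73), (-138.0, 116), (-137.0, 180), (-136.0, 232), (-135.0, 236), (-134.0, 234), (-133.0, 234), (-132.0, 235), (-131.0, 233), (-130.0, 235), (-129.0, 238)]
```

```bash
python3 rel.py .5142 .1077 .14 -13.9
```

```text
[ 0.0054  0.004   0.0823  0.4142 -0.0543 -0.0254]
```

To row units: 0.414 m is 4.14, 0.06 m is 0.6, 0.082 rad is 0.328.

{"api": "jog_arm", "payload": {"plan": [[[0.02,0.016,0.16,0.6,-0.08,-0.26,0],[0.02,0.016,0.328,4.14,-0.54,-0.26,0],[0.02,0.016,0.328,4.14,-0.54,-0.26,0],[0.02,0.016,0.328,4.14,-0.54,-0.26,0],[0.02,0.016,0.328,4.14,-0.54,-0.26,0],[0.02,0.016,0.328,4.14,-0.54,-0.26,0],[0.02,0.016,0.328,4.14,-0.54,-0.26,0],[0.02,0.016,0.328,4.14,-0.54,-0.26,0],[0.02,0.016,0.328,4.14,-0.54,-0.26,0],[0.02,0.016,0.328,4.14,-0.54,-0.26,0]]]}}

```text
clock: 9.48
position: [0.5124, 0.1066, 0.1371]
ee_rot: [0.788, 0.616, -0.001, -0.003]
ft_force: [0.3, 0.1, -1.1]
grip_width: 0.336
grasp_force: 49.7
```

```bash
python3 rel.py .5142 .1077 .05 -13.9; python3 -c "
from h import *
print(manip.get_obs()['joint_pos'].round(2))"
```

```text
[-0.0069 -0.0019 -0.0021  0.0013  0.0021  0.0871]
[ 0.45  0.3  -0.85  1.81  0.24  1.15 -0.72]
```

{"api": "jog_arm", "payload": {"plan": [[[-0.024,-0.008,-0.008,0.01,0.02,0.4,0],[-0.024,-0.008,-0.008,0.01,0.02,0.75,0],[-0.024,-0.008,-0.008,0.01,0.02,0.8,0],[-0.024,-0.008,-0.008,0.01,0.02,0.8,0],[-0.024,-0.008,-0.008,0.01,0.02,0.8,0]]]}}

```text
clock: 10.1
position: [0.5151, 0.1091, 0.0589]
ee_rot: [0.787, 0.617, 0.001, 0.0]
ft_force: [0.9, 0.4, -0.6]
grip_width: 0.334
grasp_force: 49.7
```

```bash
python3 rel.py .5142 .1077 .022 -13.9
python3 - <<'E'
from h import *
o,i=snap('E'); print(o['clock'],o['position'])
for n in ('side',): 
    s=manip.camera(n); 
j=np.hstack([cv2.resize(i[100:384,100:412],(500,455)),cv2.resize(s[170:250,145:200],(300,455))]); cv2.imwrite('pics/E2.png',j)
E
```

```text
[ 0.0015 -0.0013  0.0018 -0.0016 -0.0006  0.0369]
10.1 [0.51506346 0.10910856 0.05887392]
```

View pics/E2.png

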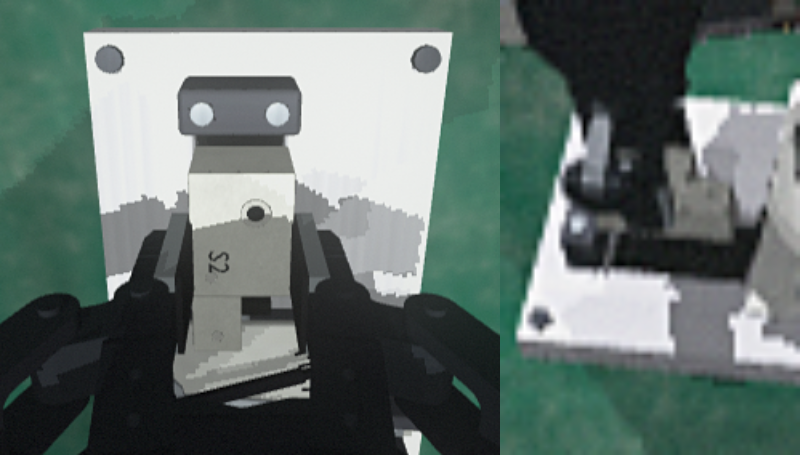

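The block hangs squarely over the recess in front of the anvil, well centred in x. Lowering now.

To row units: 0.036 m is 0.36, 0.034 m is 0.34, -0.001 rad is -0.004.

{"api": "jog_arm", "payload": {"plan": [[[0.004,-0.004,0.004,-0.015,-0.006,0.15,0],[0.004,-0.004,0.004,-0.015,-0.006,0.25,0],[0.004,-0.004,0.004,-0.015,-0.006,0.3,0],[0.004,-0.004,0.004,-0.015,-0.006,0.34,0],[0.004,-0.004,0.004,-0.015,-0.006,0.36,0],[0.004,-0.004,0.004,-0.015,-0.006,0.36,0]]]}}

```text
clock: 10.95
position: [0.5133, 0.108, 0.0216]
ee_rot: [0.787, 0.617, -0.0, -0.0]
ft_force: [-0.1, 0.9, -1.1]
grip_width: 0.336
grasp_force: 49.8
```

To row units: 0.002 m is 0.02, 0.001 m is 0.01.

{"api": "jog_arm", "payload": {"plan": [[[0,0,0,0,0,0.01,0],[0,0,0,0,0,0.02,0],[0,0,0,0,0,0.02,0]]]}}

```text
clock: 11.32
position: [0.5134, 0.108, 0.0212]
ee_rot: [0.787, 0.617, -0.001, 0.0]
ft_force: [-10.1, -3.4, 24.8]
grip_width: 0.335
grasp_force: 52.7
```

To row units: -0.04 m is -0.4, -0.03 m is -0.3.

{"api": "jog_arm", "payload": {"plan": [[[0,0,0,0,0,-0.02,0],[0,0,0,0,0,-0.02,0.55],[0,0,0,0,0,-0.02,0.55],[0,0,0,0,0,-0.02,0.55],[0,0,0,0,0,-0.3,0.55],[0,0,0,0,0,-0.4,0],[0,0,0,0,0,-0.4,0],[0,0,0,0,0,-0.4,0],[0,0,0,0,0,-0.4,0]]]}}

```text
clock: 12.45
position: [0.5127, 0.1078, 0.0587]
ee_rot: [0.787, 0.617, -0.001, -0.001]
ft_force: [-0.3, -0.3, 0.4]
grip_width: 0.001
grasp_force: 0.0
```

{"api": "jog_arm", "payload": {"plan": [[[0,0,0,-0.03,0,0.15,0],[0,0,0,-0.03,0,0.23,0],[0,0,0,-0.03,0,0.25,0],[0,0,0,-0.03,0,0.265,0],[0,0,0,-0.03,0,0.265,0]]]}}

```text
clock: 13.08
position: [0.5125, 0.1051, 0.033]
ee_rot: [0.787, 0.617, -0.001, -0.001]
ft_force: [0.4, 0.5, 0.2]
grip_width: 0.0
grasp_force: 0.0
```

To row units: 0.0025 m is 0.025, 0.0015 m is 0.015.

{"api": "jog_arm", "payload": {"plan": [[[0,0,0,0,0,0.015,0],[0,0,0,0,0,0.025,0],[0,0,0,0,0,0.025,0]]]}}

```text
clock: 13.45
position: [0.5128, 0.1051, 0.032]
ee_rot: [0.787, 0.617, -0.001, 0.0]
ft_force: [-7.5, -2.4, 21.5]
grip_width: 0.0
grasp_force: 10.5
```

The block's top is at z = 0.032, which is home. Now to the knob, looking at the dial on the way.

```bash
python3 rel.py .4831 -.0582 .19 44
```

```text
[-1.1000e-03  7.0000e-04 -1.0093e+00 -1.6580e-01  1.0100e-02 -1.5780e-01]
```

Units first: shifts go in units of 100 mm and turns go in units of 0.25 rad. So -0.166 m is -1.66, -0.158 m is -1.58, -1.01 rad is -4.04.

{"api": "jog_arm", "payload": {"plan": [[[0,0,0,0,0,-0.6,0],[0,0,-0.4,0,0,-1.1,0.5],[0,0,-4.04,-1.66,0.1,-1.58,1],[0,0,-4.04,-1.66,0.1,-1.58,1],[0,0,-4.04,-1.66,0.1,-1.58,1],[0,0,-4.04,-1.66,0.1,-1.58,1],[0,0,-4.04,-1.66,0.1,-1.58,1],[0,0,-4.04,-1.66,0.1,-1.58,1],[0,0,-4.04,-1.66,0.1,-1.58,1],[0,0,-4.04,-1.66,0.1,-1.58,1]]]}}

```text
clock: 14.7
position: [0.4827, -0.0586, 0.1885]
ee_rot: [0.391, 0.92, -0.0, -0.001]
ft_force: [-0.6, -0.1, 0.6]
grip_width: 0.998
grasp_force: 0.0
```

```bash
python3 - <<'E'
from h import *
o,i=snap('F'); print(o['clock'],o['position'],o['joint_pos'].round(2)); cv2.imwrite('pics/F2.png',cv2.resize(i,(800,600),interpolation=cv2.INTER_CUBIC))
E
```

```text
14.7 [ 0.48272034 -0.05858259  0.18850974] [ 0.9   0.15 -0.93  1.84  0.12  1.22  0.7 ]
```

View pics/F2.png

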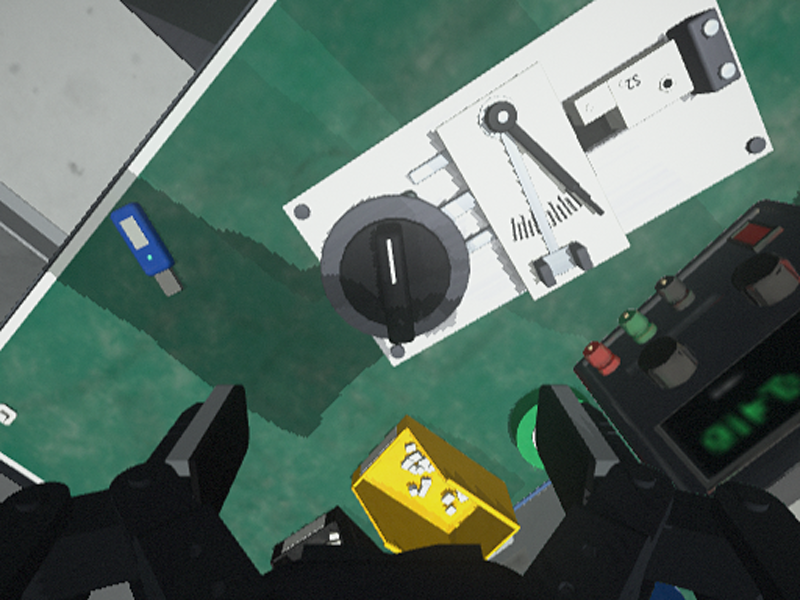

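The view shows the block level in the recess. Full-resolution pixels: pivot (320,75), pointer tip (385,136), lugs about (349,174) and (372,163), knob bar with its white mark from (249,152) to (251,181), disc centre about (253,171).

```bash
cat > fx.py <<'E'
from h import *
a=np.radians(13.9);f=np.array([np.sin(a),np.cos(a),0]);e=np.array([np.cos(a),-np.sin(a),0])
O=np.array([.5133,.1040,0])-(-.010*e+.0715*f)
F=lambda p: np.round(np.r_[(p-O)@e,(p-O)@f]*1e3,1)
cw=lambda v: -np.arctan2(v[1],v[0])  # cw from fixture +x
E
python3 - <<'E'
from fx import *
o,i=load('F'); g=cv2.cvtColor(i,cv2.COLOR_BGR2GRAY); s=1/1.5625
W=lambda u,v,z:F(plane('wrist',(u*s,v*s),z,o))
print('O',O)
print('pivot z51',W(500,117,.051),'tip',W(602,212,.051))
print('bar mark',W(389,238,.088),W(393,283,.088))
# disc: dark-grey blob
hsv=cv2.cvtColor(i,cv2.COLOR_BGR2HSV); 
m=((hsv[...,2]<110)&(hsv[...,1]<90)).astype(np.uint8); m[:,:195]=0;m[:,310:]=0;m[:118]=0;m[222:]=0
m=cv2.morphologyEx(m,cv2.MORPH_OPEN,np.ones((7,7)))
c=max(cv2.findContours(m,0,cv2.CHAIN_APPROX_NONE)[0],key=cv2.contourArea); h=cv2.convexHull(c)
ell=cv2.fitEllipse(c); print('ell',ell, F(plane('wrist',ell[0],.058,o)))
# lugs
m=(g<110).astype(np.uint8); m[:150]=0;m[188:]=0;m[:,:335]=0;m[:,385:]=0
n,l,st,ce=cv2.connectedComponentsWithStats(m)
for k in range(1,n):
    if st[k,4]>15: print('lug',st[k],ce[k],F(plane('wrist',ce[k],.053,o)))
for r in g[152:186:2,336:384:2]: print(' '.join('%3d'%v for v in r))
E
```

```text
O [0.50583086 0.03219149 0.        ]
pivot z51 [-42.5   0.2] tip [32.3 24.6]
bar mark [-25.3 -79.9] [ -4.5 -90.6]
ell ((250.5719757080078, 179.0911865234375), (78.17610931396484, 80.4518051147461), 68.8169937133789) [  1.3 -95.2]
lug [352 155  33  33 452] [372.51106195 176.05752212] [58.9 -1.2]
lug [341 165  15  19 118] [347.5        174.27966102] [ 45.3 -19.5]
224 221 239 238 237 195 233 219 224 224 237 236 237 236 237 237 237 237 237 235 236 235 235 236
238 237 237 237 237 240 115 220 221 224 238 236 237 237 238 181 147 227 239 236 235 235 236 236
236 237 237 236 237 237 238 224 218 222 218 239 241 200  94  77  72  69 187 241 236 236 237 236
237 237 237 237 236 237 238 182 217 221 223 182 144 204  80  73  74  71  86 132 240 236 236 236
236 236 237 236 237 237 237 207 221 219 195 211 222 129 123  72  71 111 116 112 247 236 235 236
237 237 236 237 237 240 238 178 208 207 220 217 218 189 121  67  69 116 114 111 141 238 237 236
236 236 236 236 240 116 177 215 219 218 216 213 215 216 196 100  68  93 113 110 104 243 237 235
236 238 192 175  73  68 186 223 217 213 214 216 217 214 126 136 
[... 195 characters left out ...]
  75  72 109 108 105 198 107
237 240 162 133  69 115 114 113 125 213 206 208 208 210 233 224 239 242 160 107 100  95 101 103
237 239 157 145  61  92 117 110 107 214 210 208 222 232 237 235 236 238 244 121 101 104 103 100
236 237 241 150  98  68 112 109 107 186 229 236 238 236 236 237 243 179  90  98 101 101  99  98
236 237 237 204 158  59  96 106 109 110 243 237 236 237 240 189 102  96  97  96  99  97  97  96
241 236 237 222 159 211  60 108 113 105 225 237 240 198 110  95  97  97  96  96  98  96  95  93
203 237 236 238 239 239 212  94 103 144 233 240 119  97  98  97  98  96  95  96  95  95  93  97
135 243 237 236 236 236 239 215 226 247 178  94 100 101  98  99  99  96  98  95  94  94  95  93
```

```bash
python3 - <<'E'
from fx import *
o,i=load('F'); g=cv2.cvtColor(i,cv2.COLOR_BGR2GRAY).astype(int)
W=lambda u,v,z:F(plane('wrist',(u,v),z,o))
def top(x0,y0,x1,y1):
    m=((g>95)&(g<121)).astype(np.uint8); k=np.zeros_like(m);k[y0:y1,x0:x1]=m[y0:y1,x0:x1]; k=cv2.morphologyEx(k,cv2.MORPH_OPEN,np.ones((3,3)))
    r=cv2.minAreaRect(np.argwhere(k)[:,::-1].astype(np.float32)); return r
L=top(344,167,358,186);Rr=top(364,156,381,172); print(L,Rr)
l,r=W(*L[0],.059),W(*Rr[0],.059); pv=W(320,74.9,.053); print('lugs',l,r,np.hypot(*(l-r)),'pivot',pv)
mid=(l+r)/2; print('mid',mid,'r',np.hypot(*(mid-pv)),'index',cw(mid-pv),'by each',cw(l-pv),cw(r-pv),'pointer tip cw',cw(W(385.3,135.7,.051)-pv))
print('bar end', W(256,218,.088), 'bar cw', cw(W(256,216,.088)-np.array([0,-93])))
# from A
oA,A=load('A'); cv2.imwrite('pics/x.png',A)
print('knob world',O-.093*f)
E
python3 rel.py .4835 -.0581 .062 48.9
```

```text
((350.2413635253906, 176.10345458984375), (12.998673439025879, 5.570859909057617), 68.19859313964844) ((373.8103332519531, 165.27586364746094), (13.741456031799316, 5.756555557250977), 68.19859313964844)
lugs [ 45.7 -18.9] [47.8  3. ] 22.000454540758923 pivot [-42.7  -0.1]
mid [46.75 -7.95] r 89.79379154485014 index 0.08753426721199425 by each 0.20954773939938776 -0.03424075574544663 pointer tip cw -0.3181462448144141
bar end [  24.4 -104.4] bar cw 0.42991263242588185
knob world [ 0.48348965 -0.05808514  0.        ]
[-0.0011 -0.0011 -0.0862 -0.0003  0.001   0.1265]
```

To row units: 0.1255 m is 1.255, 0.11 m is 1.1, -0.086 rad is -0.344.

{"api": "jog_arm", "payload": {"plan": [[[0,0,-0.16,0,0.01,0.4,1],[0,0,-0.344,0,0.01,0.8,1],[0,0,-0.344,0,0.01,1.1,1],[0,0,-0.344,0,0.01,1.255,1],[0,0,-0.344,0,0.01,1.255,1],[0,0,-0.344,0,0.01,1.255,0.5]]]}}

```text
clock: 15.5
position: [0.4841, -0.0579, 0.0641]
ee_rot: [0.351, 0.937, -0.0, 0.0]
ft_force: [0.3, 0.0, 0.2]
grip_width: 0.814
grasp_force: 0.0
```

```bash
python3 rel.py .4835 -.0581 .0625 48.9
```

```text
[-0.0002  0.0001  0.001   0.0003 -0.0005  0.0016]
```

To row units: 0.001 m is 0.01.

{"api": "jog_arm", "payload": {"plan": [[[0,0,0,0,0,0.01,0],[0,0,0,0,0,0.01,0],[0,0,0,0,0,0.01,0],[0,0,0,0,0,0.01,0],[0,0,0,0,0,0.01,0],[0,0,0,0,0,0.01,0]]], "grip_n": 40}}

```text
clock: 16.25
position: [0.4839, -0.0576, 0.0624]
ee_rot: [0.35, 0.937, 0.0, -0.0]
ft_force: [1.8, 3.1, 6.2]
grip_width: 0.16
grasp_force: 45.1
```

{"api": "jog_arm", "payload": {"plan": [[[0,0,0.32,0,0,-0.01,0],[0,0,0.8,0,0,-0.01,0],[0,0,1.4,0,0,-0.01,0],[0,0,2,0,0,-0.01,0],[0,0,2.6,0,0,-0.01,0],[0,0,3.2,0,0,-0.01,0],[0,0,3.8,0,0,-0.01,0],[0,0,4.4,0,0,-0.01,0],[0,0,5,0,0,-0.01,0],[0,0,5.6,0,0,-0.01,0],[0,0,6,0,0,-0.01,0],[0,0,6,0,0,-0.01,0]]], "grip_n": 40}}

```text
clock: 17.75
position: [0.4836, -0.0575, 0.0625]
ee_rot: [0.895, 0.446, -0.0, -0.0]
ft_force: [7.2, 3.5, -7.1]
grip_width: 0.154
grasp_force: 43.3
```

```bash
python3 -c "
from h import *
o=manip.get_obs(); y=R.from_quat(o['ee_rot']).as_matrix()[:,1]; print('knob',(np.radians(76.1)-np.arctan2(y[1],y[0])),o['torque'],o['joint_pos'].round(2))"
```

```text
knob 1.974628311146052 [ 0.63541509 -1.50578634 -0.09783995] [ 0.61  0.27 -0.64  1.97  0.2   0.96 -0.78]
```

To row units: 0.44 rad is 1.76.

{"api": "jog_arm", "payload": {"plan": [[[0,0,0.4,0,0,0,0],[0,0,0.88,0,0,0,0],[0,0,1.36,0,0,0,0],[0,0,1.76,0,0,0,0],[0,0,1.8,0,0,0,0],[0,0,1.8,0,0,0,0]]]}}

```text
clock: 18.5
position: [0.4836, -0.0574, 0.0625]
ee_rot: [0.972, 0.236, -0.0, -0.001]
ft_force: [6.8, 2.5, -6.2]
grip_width: 0.159
grasp_force: 43.5
```

```bash
python3 - <<'E'
from h import *
o,i=snap('G'); y=R.from_quat(o['ee_rot']).as_matrix()[:,1]; print('knob',(np.radians(76.1)-np.arctan2(y[1],y[0])),o['torque'])
s=manip.camera('side'); cv2.imwrite('pics/Gs.png',s)
j=np.hstack([cv2.resize(i[0:384,100:512],(429,400)),cv2.resize(s[170:245,175:244],(368,400),interpolation=cv2.INTER_CUBIC)]); cv2.imwrite('pics/G2.png',j)
E
```

```text
knob 2.4230660238905077 [ 0.75987182 -1.47654763  0.01486141]
```

{"api": "jog_arm", "payload": {"plan": [[[0,0,0,0,0,0,0.4],[0,0,0,0,0,0,0.4],[0,0,0,0,0,0,0.5],[0,0,0,0,0,0,0.5],[0,0,0,0,0,-0.4,0.5],[0,0,0,0,0,-1,0.8],[0,0,-0.8,0,0,-1.26,1],[0,0,-7.8,0,0,-1.26,1],[0,0,-7.8,0,0,-1.26,1],[0,0,-7.8,0,0,-1.26,1],[0,0,-7.8,0,0,-1.26,1],[0,0,-7.8,0,0,-1.26,1],[0,0,-7.8,0,0,-1.26,1],[0,0,-7.8,0,0,-1.26,1],[0,0,-7.8,0,0,-1.26,1],[0,0,-7.8,0,0,-1.26,1],[0,0,-7.8,0,0,-1.26,1],[0,0,-7.8,0,0,-1.26,1],[0,0,-7.8,0,0,-1.26,1]]]}}

```text
clock: 20.98
position: [0.4834, -0.058, 0.1889]
ee_rot: [0.351, 0.936, -0.0, -0.001]
ft_force: [-0.1, 0.1, -0.9]
grip_width: 0.997
grasp_force: 0.0
```

```bash
python3 - <<'E'
from h import *
o,i=snap('H'); print(o['clock'],o['position'],o['ee_rot'].round(3))
cv2.imwrite('pics/H2.png',np.hstack([cv2.resize(i[0:200,190:490],(780,520),interpolation=cv2.INTER_CUBIC)]))
E
```

```text
20.975 [ 0.48335964 -0.05798228  0.18892907] [ 0.351  0.936 -0.    -0.001]
```

View pics/H2.png

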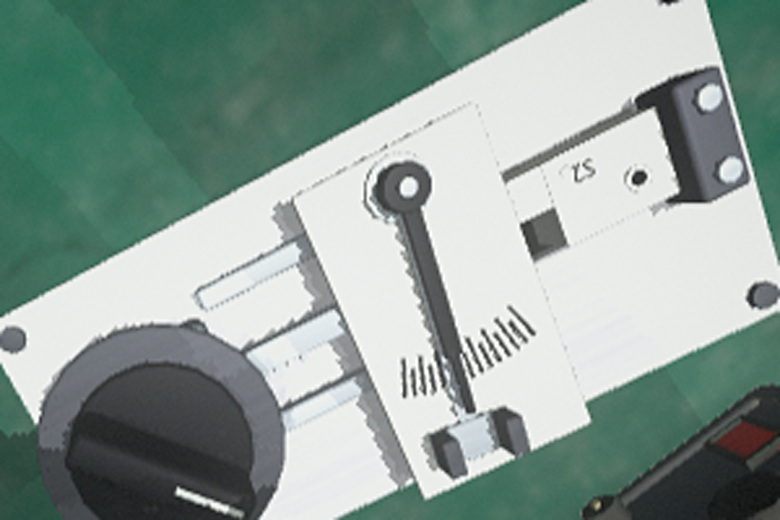

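The pointer now points between the lugs, and the block is flat against the anvil end. Tip near full-resolution (369.6,157.7). Checking the numbers.

```bash
python3 - <<'E'
from fx import *
o,i=load('H'); g=cv2.cvtColor(i,cv2.COLOR_BGR2GRAY).astype(int)
W=lambda u,v,z:F(plane('wrist',(u,v),z,o))
def top(x0,y0,x1,y1):
    k=np.zeros(g.shape,np.uint8);k[y0:y1,x0:x1]=((g>95)&(g<121))[y0:y1,x0:x1]; k=cv2.morphologyEx(k,cv2.MORPH_OPEN,np.ones((3,3)))
    return cv2.minAreaRect(np.argwhere(k)[:,::-1].astype(np.float32))
L=top(353,160,372,188);Q=top(378,152,396,178); print(L,Q)
l,r=W(*L[0],.059),W(*Q[0],.059); pv=W(190+407/2.6,187/2.6,.053); t=W(190+467/2.6,410/2.6,.051); mid=(l+r)/2
print(l,r,np.hypot(*(l-r)),pv,t,'index',cw(mid-pv),'pointer',cw(t-pv))
E
```

```text
((364.70001220703125, 176.09999084472656), (13.28156566619873, 5.692099571228027), 71.56504821777344) ((389.8273620605469, 169.4510498046875), (17.805360794067383, 6.389826774597168), 68.96248626708984)
[45.6 -2.9] [50.  18.9] 22.239604313026792 [-42.2  17.1] [34.9  8.7] index 0.10076864104761901 pointer 0.10852138503677293
```

```bash
python3 -c "
from workcell import manip
print(manip.hand_in())"
```

```text
the job is handed in; nothing more can be done
None
```

The job is handed in at about 21 s: block pressed home (top at 32 mm), pointer centred between the lugs (measured 0.109 rad against the index at about 0.10), index left as set within measurement noise, and gripper clear of everything.

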